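# Press the bearing home and present the tensioner to the inspection camera

## Task

In the bench press lies a belt tensioner, a flat aluminium link, with its ball bearing still standing proud of the eye: pull the press lever down to its stop so that the ram presses the bearing flush, and let the lever spring back up to rest with the tensioner still lying in the press. Then take the tensioner out by its shank and hold it up, still, to the inspection camera: the underside of the bearing eye centred in front of the lens, 100 mm from the glass and square to it, the shank in line with the camera and pointing away from the camera's post, so that it slopes down towards the robot. The program finishes while the gripper is still holding the tensioner there; do not touch the camera or its stand with the tensioner or the robot, and leave the other things on the bench where they are.

Things in the scene. Friction and masses are not known exactly. Their poses are not given: they have to be found in the camera images.
- press: Grey bench lever press, bolted down. Origin on the bench under the ram axis; x points from its open front to the column at the back, y to its left, z up. Column at x = 62 to 102 mm; head 50 mm wide in y, x = -24 to 102 mm, z = 125 to 168 mm. The ram face is 110 mm above the bench at rest, 53 mm at the lever's stop.
- nest (a point): Floor of the round recess (3 mm deep) under the ram, 40 mm above the bench, where the eye lies. The shank points to the press's +y, between two 6 mm pins 56 mm from here (tops 56 mm above the bench), the boss on a rest at 155 mm. A bar 12 mm high runs under the shank. Once lifted 20 mm the part is free and comes out towards the press's front (-x).
- press_lever (a joint): Lever angle, rad: 0 = rest, 30 deg above level, pointing to the press's front (-x); grows as it is pulled down; 0.698 = its stop, 10 deg below level. A spring brings it back; pulling at the grip takes about 4 N at first, about 15 N near the stop. It swings in the press's x-z plane.
- lever_hinge (a point): The lever's pivot: 75 mm behind the ram axis, 200 mm above the bench; its axis lies along the press's y.
- lever_grip (a point): On the axis of the black round lever grip (26 mm thick, 100 mm long along the lever), 190 mm from the pivot; travels with the lever (0.295 m above the bench at rest, 0.167 m at the stop). Free space on both sides.
- tensioner: Belt tensioner, a flat link, lying in the press: aluminium, 198 mm long, 0.22 to 0.33 kg. Origin: centre of the bearing eye (52 mm wide, 13 mm thick) on its underside; x from shank to eye, z out of the top face (up in the press; x is then the press's -y). Steel boss 34 mm wide, 18 mm high at x = -155 mm. Presented well, its axes are parallel to the camera's and its origin is at the focus.
- shank_grip (a point): Where to grip the tensioner: on the shank's centre line, 100 mm from the eye's centre, 9 mm above the underside (49 mm above the bench in the press), near the balance point. Shank 18 mm wide, 8.5 mm thick (z = 4.5 to 13 mm). The fingers have free space beside it down to 14 mm above the bench.
- bearing (a joint): How far the ball bearing (35 mm wide, 10 mm thick) is pressed into the eye, m: 0 to 0.0015 at the start (standing 8 to 6.5 mm proud), 0.008 = home, flush with the top face. It stays where it is pressed.
- camera: Inspection camera with a white ring light (66 mm) round its lens, fixed on a dark stand (base 115 x 90 mm, post at the back 122 mm high). Origin: centre of the lens front, 125 mm above the bench. z: optical axis out of the lens, up, leaning 30 deg from vertical away from the post to the robot's side; y level; x over the post, rising 30 deg.
- camera_stand: The stand that carries the camera; fixed. Origin: centre of its base, on the bench.
- focus (a point): The point on the optical axis 100 mm in front of the lens, 212 mm above the bench, where the centre of the eye's underside belongs.
- blank_tensioner: A second tensioner without bearing, lying loose on the bench in front of the press: not to be moved.
- steel_cup: Loose steel cup, 70 mm wide, 55 mm high, behind the press and the camera: not to be moved.
- spare_bearing: Loose ball bearing, 47 mm, lying at the left: not to be moved.
- spanner: Loose steel spanner, 153 mm long, lying at the front left: not to be moved.
- bolt_a: Loose bolt, 42 mm long, lying between press and camera: not to be moved.

How it is judged (in metres and radians):
On the way, in this order (a step that is already met when the one before it is completed fails the run):
1. the lever is pulled down to its stop and the bearing pressed home (value of joint press_lever above 0.66 rad and value of joint bearing above 0.0072 m), for 0.1 s.
2. the lever is back up at rest, the tensioner still in the press (value of joint press_lever below 0.06 rad and z of tensioner in the frame of press below 0.046 m and horizontal distance between tensioner and press below 0.008 m), for 0.2 s.
3. the tensioner is lifted out of the press in the gripper (contact force between the fingers and tensioner above 1 N and contact force between tensioner and press below 0.1 N and z of tensioner in the frame of press above 0.055 m), for 0.2 s.
At the end, for the whole second after the job is handed in: Gripper alone holds the tensioner at rest: eye underside within 12 mm of the point 100 mm before the lens, square to the optical axis within 7 deg, underside to the lens, shank within 10 deg of the camera x axis pointing off the post; bearing home within 0.8 mm, lever at rest (< 0.06 rad) (contact force between the fingers and tensioner above 1 N and contact force between tensioner and press below 0.1 N and distance between tensioner and focus below 0.012 m and angle between the z axis of tensioner and the z axis of camera, either way round below 0.12 rad and angle between the x axis of tensioner and the x axis of camera, either way round below 0.17 rad and x of shank_grip in the frame of camera below -0.08 m and z of shank_grip in the frame of camera above 0.09 m and angle between tensioner's own z axis and vertical below 1 rad and contact force between each of tensioner, the arm, the fingers and camera_stand below 0.1 N and linear speed of tensioner below 0.015 m/s and angular speed of tensioner below 0.1 rad/s and value of joint bearing above 0.0072 m and value of joint press_lever below 0.06 rad); the arm keeps its last pose, push and grip.
It fails at once if the camera is touched by the tensioner or by the robot (contact force between any of tensioner, the fingers, the arm and camera_stand above 1 N).
It fails at once if a bystander is moved by more than 20 mm (distance of any of blank_tensioner, steel_cup, spare_bearing, spanner, bolt_a from where it was at the start of the episode above 0.02 m).
It also fails if it takes over 64 s, if anything falls off the work surface, if the arm or the gripper's body presses on something with over 40 N, if the wrist force passes 120 N, or if a joint passes its speed limit or range.

## Robot

A 7-joint arm with a two-finger parallel gripper is mounted at the origin on a cart in front of the work surface, level with it; the furniture and walls round the work are solid. World frame = base frame: x ahead of the robot, y to its left, z up, the work surface at z = 0. Lengths are in m, angles in degrees, forces in N, time in s.
With the tool pointing down it reaches from about 0.4 to 0.925 m from the base axis. Payload 5.6 kg.
Tool frame: the origin (TCP) lies midway between the tips of the shut fingers; the grasp point (between the pads) lies 19 mm behind it; z points along the fingers, y is the line along which they close (so a half turn about z gives the same grasp; the last joint's range is limited). The gripper opens to 85 mm and grips with 20 to 120 N. Pads are 22 mm wide; open, the fingers measure 114 mm over their backs; the gripper's body (76 mm by 85 mm) begins 54 mm behind the grasp point. The pads swing forward as they close: fully open they stand 13 mm farther back than shut.
Start: joints at [-2.464, 26.786, -0.665, 91.828, 0.344, 61.387, -3.226], TCP at [0.65, -0, 0.198] pointing down, gripper open.
Joint ranges: [-144.91, 144.91], [-17.63, 115.5], [-89.93, 88.59], [15.96, 139.68], [-74.01, 254.01], [8.47, 105.57], [-167.45, 167.45]. Speed limits (degrees/s): [147.25, 147.25, 180, 180, 180, 180, 180].

## Interface

Orientations are given as a 3x3 rotation matrix whose columns are the frame's x, y, z axes.
In Python, from plant import status, eyes, workorder gives the robot as it stands. The module is installed in compiled form; this text tells all that it offers.
- The arm moves only by the tool drive_tool, never from a script. Its argument "increments" is one flat list of numbers, 6 for each row, row after row: the shift along the world's x, y, z in cm, then the turn, a rotation vector about the world's x, y, z in rad. A call has 1 to 20 rows; each row shifts and turns the commanded pose from where the row before left it; what a row does not reach is not made up. A row lasts 1/10 s, in which the tool goes at most 50 mm and 8.59 degrees, less where a joint would pass 70% of its speed; a pose out of reach is approached as far as the arm can. A call is refused whole if a number of a shift passes 5 or a number of a turn 0.15, either way. A call with a gripper value outside its range is refused whole. "grip" is the closure, from 0 (fully open) to 1 (shut), set as the call begins (left out, the last holds). The fingers move at their own pace and stop on an object; the grip force is fixed at half the most. Time passes only in rows, so rows that do not move let the fingers close. It gives the time, the measured TCP pose, the force, the opening and the grip force at its end, in the units of the state.
- status.get_state(): the state, without advancing time (a new reading comes with each control period).
- eyes.read_camera(name): name is "scene" or "side" or "wrist"; returns (picture, depth): 420x560x3 uint8, red, green, blue; 420x560 float32, m along the optical axis (not along the pixel's ray), 0 where there is no reading.
- eyes.calibration(name): a dict with "mtx" (3x3 intrinsics, pixels), "k1" (the pictures are not rectified: a ray, as slopes to the right and down, at radius r is drawn at 1 + k1 r^2 times it, then the intrinsics apply), "camera_from_world" (4x4, takes a point from world to camera coordinates); the wrist camera has in their place "mount" (4x4, takes a point from camera to tool coordinates, whose origin is the TCP and whose axes are the flange's). Camera axes: x right, y up, looking along -z (the intrinsics and any distortion apply to the point x, -y, -z); pixel columns grow to the right and rows downward; lengths in m; the calibration is good to about 2 mm. A picture is of the moment at which its call begins: read the wrist's pose just before it. calibration takes no time and is no camera call.
- workorder.hand_in(): hands the job in; it is judged then, once.
The state is a dict: "clock": time; "qpos": joint angles; "joint_velocities": joint speeds; "tau": joint torques, N m; "eef_pos": TCP position; "ee_rot": TCP orientation; "force": force on the tool from outside, world axes, zero at the start; "wrist_torque": the same for the moment, N m; "gripper_width": finger opening in m; "gripper_force": force on a finger pad.
Only numpy, scipy, OpenCV 4.12 (cv2) and the standard library are available. Lean on these libraries where they do the work, as an engineer would, in place of code of your own. Each camera call takes 0.05 s, during which the arm holds its last target. There are 200 camera calls.

## Working session

There is one attempt and no reset: what is moved stays moved. The work goes in short steps, Python scripts to look and compute and a tool call to move; the robot and the scene stay as the last step left them, time stands still between calls to the robot, and variables do not carry over. Pictures are saved under pics/ and viewed, at most 10 in all, crops included, and the job is handed in when it is done.

Besides the shell and the picture viewer there is one more tool, called after ">>>" by a JSON object that holds its "api" and its "payload", one argument or row to a line. drive_tool: Moves the arm, as the interface text tells. Its arguments: {"type":"object","properties":{"increments":{"type":"array","items":{"type":"number"}},"grip":{"type":"number"}},"required":["increments"]}

```bash
mkdir -p pics; cat > h.py <<'E'
import numpy as np, cv2
from plant import status, eyes, workorder
def snap(n,name):
    s=status.get_state(); im,d=eyes.read_camera(n)
    cv2.imwrite(f'pics/{name}.png',im[:,:,::-1]); np.savez(f'pics/{name}.npz',im=im,d=d,p=s['eef_pos'],R=s['ee_rot'],n=n)
def cam(name):
    f=np.load(f'pics/{name}.npz'); n=str(f['n']); c=eyes.calibration(n)
    if n=='wrist':
        T=np.eye(4);T[:3,:3]=f['R'];T[:3,3]=f['p'];W=T@np.array(c['mount'])
    else: W=np.linalg.inv(np.array(c['camera_from_world']))
    return f,np.array(c['mtx']),c['k1'],W
def rays(name,uv):
    f,K,k1,W=cam(name); uv=np.atleast_2d(np.array(uv,float))
    a=cv2.undistortPoints(uv.reshape(-1,1,2),K,np.array([k1,0,0,0.])).reshape(-1,2)
    return f,W,np.c_[a[:,0],-a[:,1],-np.ones(len(a))]
def world(name,uv):  # by depth
    f,W,r=rays(name,uv); uv=np.atleast_2d(uv).astype(int); d=f['d'][uv[:,1],uv[:,0]]
    return (r*d[:,None])@W[:3,:3].T+W[:3,3]
def atz(name,uv,z):
    f,W,r=rays(name,uv); q=r@W[:3,:3].T; return W[:3,3]+q*((z-W[2,3])/q[:,2])[:,None]
def proj(name,P):
    f,K,k1,W=cam(name); c=(np.atleast_2d(P)-W[:3,3])@W[:3,:3]; a=np.c_[c[:,0],-c[:,1]]/-c[:,2:]
    a=a*(1+k1*(a**2).sum(1,keepdims=True)); return a@K[:2,:2].T+K[:2,2]
def cloud(name):
    f=np.load(f'pics/{name}.npz'); v,u=np.mgrid[:420,:560]; m=f['d']>0; uv=np.c_[u[m],v[m]]
    return world(name,uv),uv,f['im'][m]
E
python3 - <<'E'
from h import *
snap('scene','s0');snap('side','d0')
a=cv2.imread('pics/s0.png');b=cv2.imread('pics/d0.png')
for n in('s0','d0'):
    f,K,k,W=cam(n);print(n,K[0,0],k,W[:3,3].round(3),(-W[:3,2]).round(2))
s=status.get_state();print(s['eef_pos'],s['ee_rot'],s['force'],eyes.calibration('wrist')['mount'])
E
```

```text
s0 453.3278172803751 -0.141840853247837 [-0.027  0.548  0.985] [ 0.52 -0.33 -0.79]
d0 500.36446578372886 -0.1174597734171134 [ 0.124 -0.755  0.885] [ 0.32  0.76 -0.57]
[ 6.49452222e-01 -5.02686214e-05  1.97605277e-01] [[ 2.37046675e-05  9.99998700e-01 -1.61225530e-03]
 [ 9.99999996e-01 -2.38489632e-05 -8.94800814e-05]
 [-8.95184157e-05 -1.61225317e-03 -9.99998696e-01]] [0.1092518  0.25084807 0.13159662] [[ 5.88948086e-04  9.57659962e-01  2.87901112e-01  7.38475195e-02]
 [ 9.99997334e-01  7.87896795e-05 -2.30773766e-03 -6.02243200e-04]
 [-2.23271159e-03  2.87901704e-01 -9.57657363e-01 -1.75633619e-01]
 [ 0.00000000e+00  0.00000000e+00  0.00000000e+00  1.00000000e+00]]
```

View pics/s0.png

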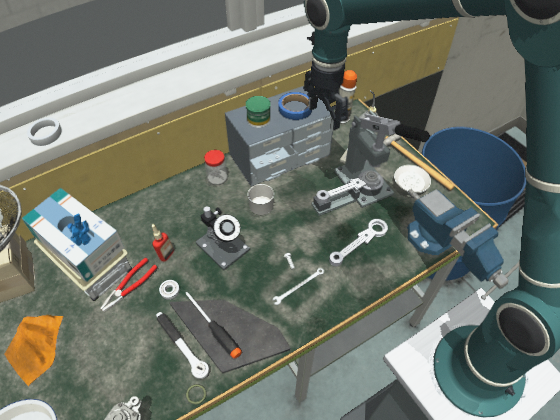

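View pics/d0.png

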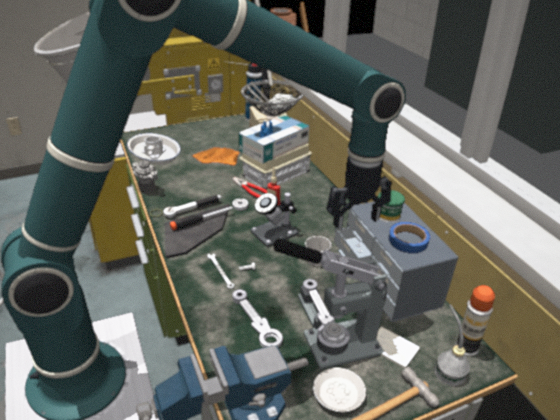

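```bash
python3 - <<'E'
import cv2
a=cv2.imread('pics/s0.png')[95:275,190:440];b=cv2.imread('pics/d0.png')[180:370,230:420]
cv2.imwrite('pics/c1.png',cv2.resize(a,None,fx=3.2,fy=3.2,interpolation=2));cv2.imwrite('pics/c2.png',cv2.resize(b,None,fx=3.1,fy=3.1,interpolation=2))
E
```

```text
(no output)
```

View pics/c1.png

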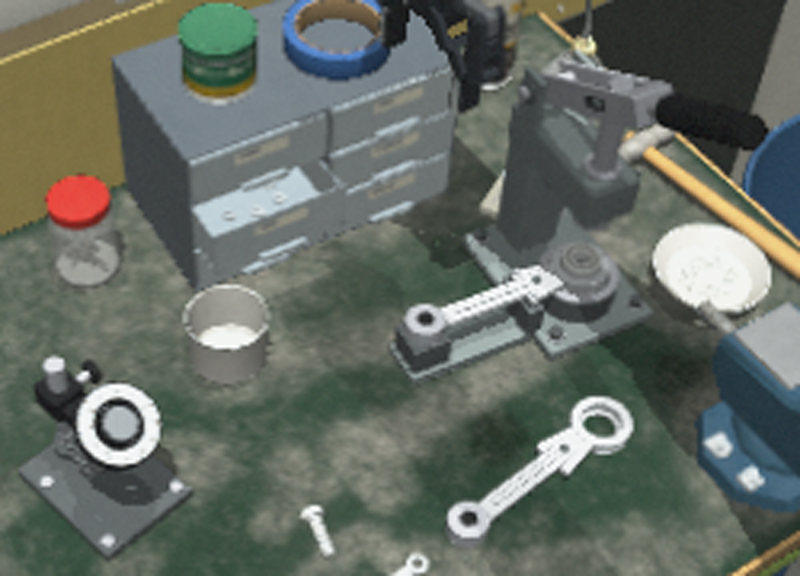

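View pics/c2.png

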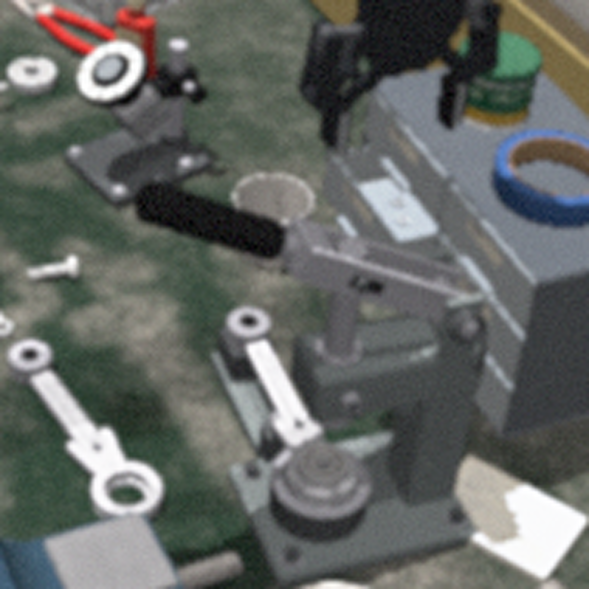

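```bash
python3 - <<'E'
from h import *
np.set_printoptions(precision=4,suppress=True)
A=lambda p:np.atleast_2d(p)/3.2+[190,95]
B=lambda p:np.atleast_2d(p)/3.1+[230,180]
def tri(a,b):
    f,W,r=rays('s0',a);g,V,q=rays('d0',b);o=[]
    for i in range(len(r)):
        d1=W[:3,:3]@r[i];d2=V[:3,:3]@q[i]
        t=np.linalg.lstsq(np.c_[d1,-d2],V[:3,3]-W[:3,3],rcond=None)[0]
        p=W[:3,3]+d1*t[0];k=V[:3,3]+d2*t[1];o.append(np.r_[(p+k)/2,np.linalg.norm(p-k)])
    return np.array(o)
print('tri eye,boss,grip ends,lens\n',tri(A([(582,258),(425,318),(665,108),(765,130),(120,424)]),B([(322,470),(248,322),(275,238),(150,203),(110,68)])))
print('eye',atz('s0',A((582,258)),.06),atz('d0',B((322,470)),.06))
print('boss',atz('s0',A((425,318)),.058),atz('d0',B((248,322)),.058))
print('lens',atz('s0',A((120,424)),.125),atz('d0',B((110,68)),.125))
print('depth',world('s0',A([(582,258),(425,318),(120,424)])),world('d0',B([(322,470),(248,322),(110,68)])))
print('base',atz('s0',A([(108,553),(20,467),(190,490)]),.008),atz('d0',B([(120,200),(67,152),(215,158)]),.008))
# ring light plane: bright cluster in depth cloud
for n in('s0','d0'):
    P,uv,c=cloud(n); L=world(n,(A if n=='s0' else B)([(120,424)] if n=='s0' else [(110,68)]))[0]
    m=(np.linalg.norm(P-L,axis=1)<.045)&(c.min(1)>170);Q=P[m];ctr=Q.mean(0);u,s,vt=np.linalg.svd(Q-ctr)
    print(n,m.sum(),ctr,vt[2],s, Q.min(0),Q.max(0))
E
```

```text
tri eye,boss,grip ends,lens
 [[ 0.5526 -0.1188  0.0561  0.0004]
 [ 0.5692  0.0379  0.0576  0.0018]
 [ 0.5003 -0.1091  0.2763  0.0019]
 [ 0.4134 -0.1086  0.3264  0.0058]
 [ 0.5645  0.3221  0.1216  0.0045]]
eye [[ 0.5504 -0.116   0.06  ]] [[ 0.5503 -0.1218  0.06  ]]
boss [[0.5679 0.0384 0.058 ]] [[0.57  0.038 0.058]]
lens [[0.5595 0.3232 0.125 ]] [[0.5651 0.3191 0.125 ]]
depth [[ 0.555  -0.1214  0.0526]
 [ 0.5685  0.0378  0.057 ]
 [ 0.5586  0.3235  0.1263]] [[ 0.5489 -0.1239  0.0626]
 [ 0.5708  0.0394  0.0566]
 [ 0.5663  0.3219  0.123 ]]
base [[0.5346 0.3587 0.008 ]
 [0.6439 0.3824 0.008 ]
 [0.552  0.2752 0.008 ]] [[0.5595 0.2765 0.008 ]
 [0.5403 0.3632 0.008 ]
 [0.6684 0.3041 0.008 ]]
s0 368 [0.5634 0.3236 0.122 ] [-0.4812 -0.1096  0.8697] [0.3274 0.3159 0.0438] [0.5361 0.2917 0.1058] [0.5912 0.3541 0.1388]
d0 225 [0.5649 0.3227 0.1217] [-0.4924 -0.1259  0.8612] [0.2619 0.2562 0.0368] [0.5376 0.2921 0.1042] [0.5922 0.354  0.1399]
```

>>> {"api": "drive_tool", "payload": {
  "increments": [0, 0, 3.5, 0, 0, 0, 0, 0, 3.5, 0, 0, 0, 0, 0, 3.5, 0, 0, 0, 0, 0, 3.5, 0, 0, 0, 0, 0, 3.5, 0, 0, 0, -2.7, -1.57, 0, 0, 0, -0.015, -2.7, -1.57, 0, 0, 0, -0.015, -2.7, -1.57, 0, 0, 0, -0.015, -2.7, -1.57, 0, 0, 0, -0.015, -2.7, -1.57, 0, 0, 0, -0.015, -2.7, -1.57, 0, 0, 0, -0.015, -2.9, -1.58, 0, 0, 0, -0.015, 0, 0, 0, 0, 0, 0],
  "grip": 1
}}

```text
clock: 1.4
eef_pos: [0.456, -0.1127, 0.3739]
ee_rot: [[0.11, 0.994, -0.0], [0.994, -0.11, -0.001], [-0.001, -0.0, -1.0]]
force: [1.1, -0.0, -0.2]
gripper_width: -0.0001
gripper_force: 0.0
```

```bash
python3 - <<'E'
from h import *
snap('wrist','w1');snap('side','d1')
a=cv2.imread('pics/w1.png');b=cv2.imread('pics/d1.png')[150:360,220:430]
cv2.imwrite('pics/c3.png',np.hstack([cv2.resize(a,(520,390)),cv2.resize(b,(280,280)) if 0 else cv2.copyMakeBorder(cv2.resize(b,(280,280)),0,110,0,0,0)]))
print(proj('w1',[(.5515,-.1195,.06),(.5685,.038,.058)]))
E
```

```text
[[341.59551211 154.50719251]
 [347.69281123  36.72466685]]
```

View pics/c3.png

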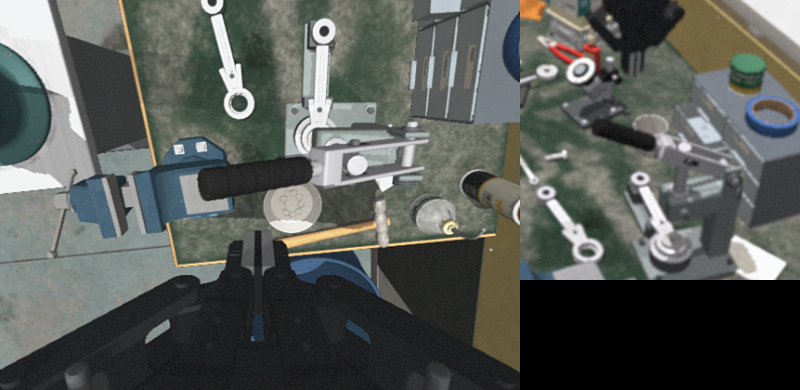

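```bash
python3 - <<'E'
from h import *
np.set_printoptions(precision=4,suppress=True)
k=1/.9286
g=np.array([(205,183),(255,177.5),(305,171)])*k
print('handle by depth (surface)',world('w1',g)); print('z=.295',atz('w1',g[1:2],.305))
print('boss',atz('w1',np.array([[324,31]])*k,.058), world('w1',np.array([[324,20],[331,31]])*k))
s=np.array([(312,112),(326,112),(315,60),(330,60)])*k
print('shank',atz('w1',s,.053))
O=np.array([.5515,-.1195]);X=np.array([.9945,-.105])
for x,z in((75-240*.866,.32),(75-190*.866,.295),(75-140*.866,.27)): print('pred',O+X*x*1e-3,z+.011)
# depth cloud: handle dark points
P,uv,c=cloud('w1');m=(P[:,2]>.25)&(P[:,2]<.35)&(c.max(1)<60)&(uv[:,1]<225);q=P[m];print(m.sum(),q.min(0),q.max(0))
E
```

```text
handle by depth (surface) [[ 0.4187 -0.0951  0.3312]
 [ 0.4554 -0.0988  0.3162]
 [ 0.4983 -0.1044  0.2902]]
z=.295 [[ 0.455  -0.1017  0.305 ]]
boss [[0.5703 0.0419 0.058 ]] [[0.5706 0.0558 0.06  ]
 [0.5801 0.0406 0.0591]]
shank [[ 0.5473 -0.0703  0.053 ]
 [ 0.5692 -0.0727  0.053 ]
 [ 0.5561  0.0049  0.053 ]
 [ 0.5785  0.0024  0.053 ]]
pred [ 0.4194 -0.1056] 0.331
pred [ 0.4625 -0.1101] 0.306
pred [ 0.5055 -0.1146] 0.281
3863 [ 0.4109 -0.1161  0.2575] [ 0.5066 -0.086   0.3356]
```

>>> {"api": "drive_tool", "payload": {
  "increments": [0, 0.6, -2, 0, 0, 0, 0, 0, -2, 0, 0, 0, 0, 0, -1.9, 0, 0, 0, -0.43, 0.04, -1.15, 0, 0, 0, -0.43, 0.04, -1.15, 0, 0, 0, -0.43, 0.04, -1.15, 0, 0, 0, -0.3, 0.03, -1.12, 0, 0, 0, -0.3, 0.03, -1.12, 0, 0, 0, -0.3, 0.03, -1.12, 0, 0, 0, -0.1, 0.01, -1.13, 0, 0, 0, -0.1, 0.01, -1.13, 0, 0, 0, -0.1, 0.01, -1.13, 0, 0, 0]
}}

```text
clock: 2.7
eef_pos: [0.4341, -0.1017, 0.2125]
ee_rot: [[0.105, 0.994, 0.001], [0.994, -0.105, -0.0], [-0.0, 0.001, -1.0]]
force: [-0.8, -0.2, 5.7]
gripper_width: 0.0004
gripper_force: 2.9
```

>>> {"api": "drive_tool", "payload": {
  "increments": [0.08, -0.15, -0.8, 0, 0, 0, 0.08, -0.15, -0.8, 0, 0, 0, 0.08, 0, -0.8, 0, 0, 0, 0.08, 0, -0.8, 0, 0, 0, 0, 0, -0.3, 0, 0, 0, 0, 0, -0.3, 0, 0, 0, 0, 0, 0, 0, 0, 0]
}}

```text
clock: 3.4
eef_pos: [0.4363, -0.1046, 0.1742]
ee_rot: [[0.105, 0.994, -0.002], [0.994, -0.105, 0.0], [0.0, -0.002, -1.0]]
force: [-4.7, 1.1, 6.9]
gripper_width: 0.0002
gripper_force: 3.5
```

>>> {"api": "drive_tool", "payload": {
  "increments": [0, 0, -0.3, 0, 0, 0, 0, 0, -0.3, 0, 0, 0, 0, 0, 0, 0, 0, 0]
}}

```text
clock: 3.7
eef_pos: [0.4362, -0.1046, 0.1683]
ee_rot: [[0.105, 0.994, -0.002], [0.994, -0.105, 0.0], [0.0, -0.002, -1.0]]
force: [-4.1, -0.3, 7.4]
gripper_width: 0.0002
gripper_force: 3.6
```

```bash
python3 - <<'E'
from h import *
snap('wrist','w2');snap('side','d2')
a=cv2.imread('pics/w2.png');b=cv2.imread('pics/d2.png')[200:340,240:400]
cv2.imwrite('pics/c4.png',np.hstack([cv2.resize(a,(400,300)),cv2.resize(b,(343,300))]))
E
```

```text
(no output)
```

View pics/c4.png

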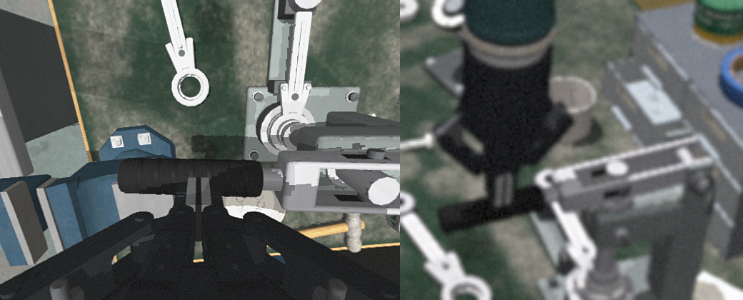

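```bash
python3 - <<'E'
from h import *
np.set_printoptions(precision=4,suppress=True)
p=world('w2',np.array([(130,172),(150,172),(230,172),(250,172)])*1.4);print(p)
d=p[-1]-p[0];print(np.degrees(np.arctan2(d[2],-np.hypot(d[0],d[1])*-1)))
P,uv,c=cloud('d2');m=(P[:,2]>.12)&(P[:,2]<.25)&(c.max(1)<60)&(P[:,0]<.5)&(P[:,0]>.36)
for x in np.arange(.37,.5,.01):
    q=P[m&(abs(P[:,0]-x)<.005)]; print(x.round(2),len(q),q[:,2].min() if len(q) else 0,q[:,2].max() if len(q) else 0)
E
```

```text
[[ 0.3911 -0.089   0.1957]
 [ 0.4047 -0.0903  0.196 ]
 [ 0.4583 -0.0944  0.1995]
 [ 0.4716 -0.0962  0.1986]]
2.0279994601334947
0.37 0 0 0
0.38 38 0.17813565702462986 0.1997428335460939
0.39 70 0.17482318880946246 0.1992775802201453
0.4 63 0.1790589641780952 0.20010401710835435
0.41 62 0.17923392201228772 0.2498600636003584
0.42 92 0.17911297524533287 0.24860098602853875
0.43 92 0.18347744607378325 0.24892089812724238
0.44 65 0.1856546047288199 0.24949368878251277
0.45 73 0.18389679728103725 0.24938143454096218
0.46 67 0.18522000316000686 0.2488449758997251
0.47 62 0.18487729318766477 0.2048877603205187
0.48 16 0.1859872823285682 0.2035230648719225
0.49 0 0 0
```

```bash
python3 - <<'E'
from h import *
np.set_printoptions(precision=4,suppress=True)
f=np.load('pics/w2.npz');print(proj('w2',[f['p'],f['p']+[0,0,.03],f['p']+[0,0,.013]]),proj('d2',[f['p'],f['p']+[0,0,.03]]))
for v in range(200,300,6):
    print(v,world('w2',[(i,v) for i in (205,278,340)])[:,1:].ravel(), f['im'][v,278])
cv2.imwrite('pics/c5.png',np.hstack([cv2.resize(cv2.imread('pics/w2.png')[190:310,150:400],(500,240)),cv2.resize(cv2.imread('pics/d2.png')[240:320,250:340],(270,240))]))
E
```

```text
[[277.7388 239.4668]
 [277.8243 263.4419]
 [277.7724 248.8997]] [[284.7152 304.6707]
 [285.26   293.7897]]
200 [-0.1153  0.021  -0.1288  0.0007 -0.1361 -0.0001] [39 44 36]
206 [-0.1234  0.0147 -0.1357  0.0004 -0.1413  0.0047] [43 49 42]
212 [-0.1304  0.0131 -0.142   0.0019 -0.1472  0.0075] [58 70 56]
218 [-0.1328  0.0263 -0.1493  0.0007 -0.1539  0.0076] [65 74 62]
224 [-0.0845  0.187  -0.088   0.1881 -0.0914  0.1877] [17 17 24]
230 [-0.0862  0.1914 -0.0893  0.1931 -0.0922  0.1937] [33 36 36]
236 [-0.0881  0.1945 -0.091   0.1965 -0.0937  0.1974] [44 43 42]
242 [-0.0907  0.1959 -0.0937  0.1974 -0.096   0.1994] [45 46 41]
248 [-0.093   0.1977 -0.0933  0.2054 -0.0981  0.2015] [22 27 27]
254 [-0.0955  0.1991 -0.0932  0.212  -0.1011  0.2016] [35 29 35]
260 [-0.099   0.1983 -0.0937  0.2168 -0.1033  0.2035] [32 34 31]
266 [-0.1026  0.1976 -0.0931  0.2233 -0.1069  0.2025] [26 20 25]
272 [-0.155   0.1012 -0.0939  0.2268 -0.1108  0.2011] [14  4 22]
278 [-0.1611  0.0999 -0.0931  0.2331 -0.2251  0.0098] [24 25 29]
284 [-0.1663  0.1005 -0.0936  0.2364 -0.2323  0.0106] [17 12 13]
290 [-0.1719  0.1004 -0.0946  0.2389 -0.2395  0.0113] [44 41 43]
296 [-0.0894  0.247  -0.0979  0.2376 -0.2492  0.0085] [43 43 44]
```

View pics/c5.png

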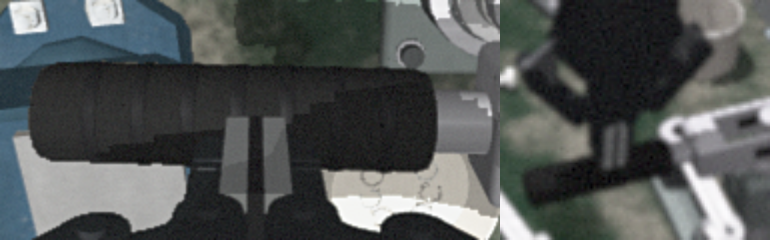

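```bash
python3 - <<'E'
from h import *
np.set_printoptions(precision=4,suppress=True)
f=np.load('pics/w1.npz');p=f['p'];print(p,proj('w1',[p,p+[0,0.011,0]]))
for v in range(216,290,4): print(v,(world('w1',[(i,v) for i in (266,272,278,284,290)])-p)[:,1:].ravel())
E
```

```text
[ 0.456  -0.1127  0.3739] [[277.7388 239.4668]
 [275.6116 221.5321]]
216 [-0.1099 -0.3735 -0.1112 -0.374  -0.1124 -0.3738 -0.105  -0.3488 -0.1111
 -0.3634]
220 [-0.1168 -0.372  -0.1186 -0.3739 -0.1189 -0.3713 -0.1127 -0.3507 -0.1186
 -0.3641]
224 [-0.125  -0.3741 -0.1257 -0.3728 -0.1266 -0.372  -0.1206 -0.3525 -0.1251
 -0.3618]
228 [-0.1327 -0.3746 -0.1335 -0.3736 -0.1351 -0.3747 -0.1272 -0.3508 -0.132
 -0.3604]
232 [-0.1396 -0.3729 -0.1419 -0.3756 -0.1421 -0.3733 -0.1436 -0.3741 -0.1379
 -0.3566]
236 [-0.148  -0.3748 -0.1491 -0.3746 -0.1502 -0.3743 -0.152  -0.3758 -0.1442
 -0.3541]
240 [-0.1553 -0.374  -0.1567 -0.3744 -0.1577 -0.374  -0.1591 -0.3744 -0.1497
 -0.3495]
244 [-0.1624 -0.3723 -0.1641 -0.3735 -0.1656 -0.3742 -0.1673 -0.3754 -0.1671
 -0.3723]
248 [0.012  0.0372 0.0116 0.037  0.0117 0.0378 0.0108 0.0366 0.0105 0.0366]
252 [0.0123 0.0421 0.0117 0.0415 0.011  0.0405 0.0104 0.04   0.0109 0.0417]
256 [0.0118 0.0452 0.0115 0.0452 0.0107 0.0441 0.0111 0.0455 0.0104 0.0446]
260 [0.012  0.0494 0.0114 0.0488 0.0115 0.0495 0.0108 0.0486 0.011  0.0496]
264 [0.0121 0.0533 0.0117 0.0532 0.0113 0.0528 0.0106 0.0521 0.011  0.0533]
268 [0.012  0.0566 0.0117 0.0566 0.0115 0.0566 0.0112 0.0567 0.0109 0.0566]
272 [0.0117 0.0594 0.0117 0.0599 0.0113 0.0596 0.011  0.0595 0.011  0.06  ]
276 [0.0116 0.0623 0.0122 0.0639 0.0118 0.0637 0.0111 0.063  0.0106 0.0625]
280 [0.012  0.0661 0.0121 0.0668 0.0113 0.0658 0.0115 0.0665 0.0107 0.0655]
284 [0.0117 0.0686 0.0117 0.0689 0.0117 0.0693 0.0118 0.0699 0.0109 0.0688]
288 [0.0111 0.0702 0.0107 0.07   0.0106 0.0702 0.0106 0.0707 0.0121 0.0734]
```

>>> {"api": "drive_tool", "payload": {
  "increments": [0, 0.25, 0, 0, 0, 0, 0, 0.25, 0, 0, 0, 0, 0.05, 0, -0.6, 0, 0, 0, 0.05, 0, -0.6, 0, 0, 0, 0.05, 0, -0.4, 0, 0, 0, 0, 0, 0, 0, 0, 0]
}}

```text
clock: 4.4
eef_pos: [0.4383, -0.1007, 0.1529]
ee_rot: [[0.106, 0.994, -0.0], [0.994, -0.106, -0.001], [-0.001, -0.0, -1.0]]
force: [-4.5, -2.4, 9.5]
gripper_width: 0.0003
gripper_force: 5.1
```

>>> {"api": "drive_tool", "payload": {
  "increments": [0, 0, -0.3, 0, 0, 0, 0, 0, -0.3, 0, 0, 0, 0, 0, 0, 0, 0, 0]
}}

```text
clock: 4.7
eef_pos: [0.4389, -0.1008, 0.1478]
ee_rot: [[0.106, 0.994, 0.001], [0.994, -0.106, -0.001], [-0.001, 0.001, -1.0]]
force: [-6.2, -2.2, 15.4]
gripper_width: -0.0003
gripper_force: 8.1
```

>>> {"api": "drive_tool", "payload": {
  "increments": [0, 0, -0.25, 0, 0, 0, 0, 0, -0.25, 0, 0, 0, 0, 0, 0, 0, 0, 0]
}}

```text
clock: 5.0
eef_pos: [0.4394, -0.1009, 0.146]
ee_rot: [[0.106, 0.994, 0.002], [0.994, -0.106, -0.001], [-0.001, 0.002, -1.0]]
force: [-15.9, -0.4, 45.6]
gripper_width: -0.0001
gripper_force: 23.5
```

>>> {"api": "drive_tool", "payload": {
  "increments": [0, 0, 0, 0, 0, 0, 0, 0, 0.5, 0, 0, 0, 0, 0, 1, 0, 0, 0, -0.1, 0, 1.2, 0, 0, 0, 0, 0, 1.2, 0, 0, 0, 0.1, 0, 1.2, 0, 0, 0, 0.1, -0.02, 1.2, 0, 0, 0, 0.2, -0.03, 1.2, 0, 0, 0, 0.3, -0.03, 1.2, 0, 0, 0, 0.4, -0.03, 1.2, 0, 0, 0, 0.4, -0.03, 1.2, 0, 0, 0, 0.4, -0.03, 1.2, 0, 0, 0, 0.4, 0, 1.5, 0, 0, 0, 0, 0, 2.5, 0, 0, 0, 0, 0, 3.5, 0, 0, 0, 0, 0, 3, 0, 0, 0, 0, 0, 0, 0, 0, 0]
}}

```text
clock: 6.7
eef_pos: [0.4616, -0.1013, 0.3729]
ee_rot: [[0.105, 0.994, 0.004], [0.995, -0.105, -0.0], [0.0, 0.004, -1.0]]
force: [-0.3, -0.4, -0.1]
gripper_width: -0.0002
gripper_force: 0.0
```

```bash
python3 - <<'E'
from h import *
np.set_printoptions(precision=4,suppress=True)
snap('wrist','w3');snap('side','d3')
f=np.load('pics/w3.npz');print(f['p'])
P,uv,c=cloud('w3');m=(P[:,2]>.15)&(P[:,2]<.35)&(c.max(1)<70)&(uv[:,1]<235)
for x in np.arange(.41,.52,.02):
    q=P[m&(abs(P[:,0]-x)<.005)]; print(x.round(2),len(q),q[:,2].max() if len(q) else 0)
P,uv,c=cloud('d3');O=np.array([.5515,-.1195])
m=np.hypot(*(P[:,:2]-O).T)<.03; q=P[m&(P[:,2]<.1)]; print(np.percentile(q[:,2],[5,25,50,75,95]))
P,uv,c=cloud('d0');m=np.hypot(*(P[:,:2]-O).T)<.03; q=P[m&(P[:,2]<.1)]; print(np.percentile(q[:,2],[5,25,50,75,95]))
cv2.imwrite('pics/c6.png',np.hstack([cv2.resize(cv2.imread('pics/w3.png'),(480,360)),cv2.resize(cv2.imread('pics/d3.png')[230:370,270:390],(308,360))]))
E
```

```text
[ 0.4616 -0.1013  0.3729]
0.41 107 0.3276116135982208
0.43 519 0.33355418451461555
0.45 472 0.32235069468835487
0.47 400 0.3105472963348863
0.49 346 0.2990511679787383
0.51 0 0
[0.0202 0.0421 0.0506 0.0534 0.0554]
[0.0213 0.0422 0.051  0.057  0.0623]
```

View pics/c6.png

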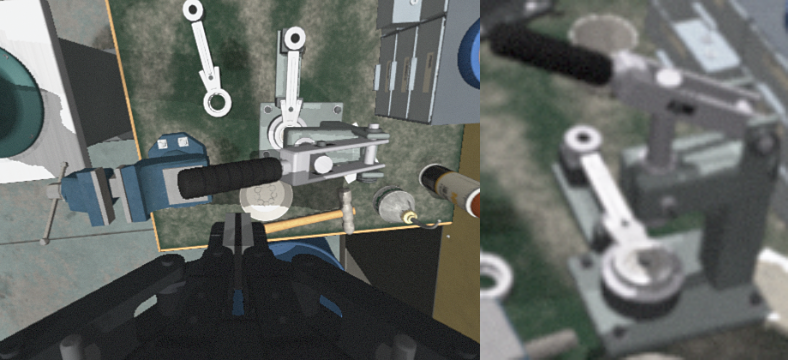

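>>> {"api": "drive_tool", "payload": {
  "increments": [0, 3.05, 0, 0, 0, 0.146, 0, 3.05, 0, 0, 0, 0.146, 0, 3.05, 0, 0, 0, 0.146, 0, 3.05, 0, 0, 0, 0.146, 0, 3.05, 0, 0, 0, 0.146, 0, 3.05, 0, 0, 0, 0.146, 0, 3.05, 0, 0, 0, 0.146, 0, 3.05, 0, 0, 0, 0.146, 0, 3.05, 0, 0, 0, 0.146, 0, 3.05, 0, 0, 0, 0.146, 0, 3.05, 0, 0, 0, 0.146, 0, 3.05, 0, 0, 0, 0.146, 0, 3.05, 0, 0, 0, 0.146, 0, 0, -3, 0.0295, -0.1275, 0, 0, 0, -3, 0.0295, -0.1275, 0, 0, 0, -3, 0.0295, -0.1275, 0, 0, 0, -3, 0.0295, -0.1275, 0, 0, 0, 0, 0, 0, 0],
  "grip": 0
}}

```text
clock: 8.6
eef_pos: [0.4556, 0.2884, 0.2467]
ee_rot: [[-0.862, -0.218, 0.458], [-0.198, 0.976, 0.091], [-0.467, -0.012, -0.884]]
force: [-0.4, -0.8, -0.2]
gripper_width: 0.086
gripper_force: 0.0
```

>>> {"api": "drive_tool", "payload": {
  "increments": [0, 0, -3, 0, 0, 0, 0, 0, -3, 0, 0, 0, 0, 0, -3, 0, 0, 0, 0, 0, -3, 0, 0, 0, 0, 0, 0, 0, 0, 0]
}}

```text
clock: 9.1
eef_pos: [0.4619, 0.2913, 0.1316]
ee_rot: [[-0.86, -0.214, 0.464], [-0.192, 0.977, 0.094], [-0.473, -0.008, -0.881]]
force: [0.2, -1.0, -0.7]
gripper_width: 0.0858
gripper_force: 0.0
```

```bash
python3 -c "
from h import *
s=status.get_state();print(np.degrees(s['qpos']) if max(abs(np.array(s['qpos'])))<4 else s['qpos'],s['eef_pos'])
print(s['ee_rot'])"
```

```text
[-29.78453405  13.64861247 -17.27067037 129.74043524  57.56336187
  23.2541346    5.59614642] [0.46186894 0.29130688 0.13156699]
[[-0.85984424 -0.21393602  0.46357229]
 [-0.19232686  0.97681259  0.0940614 ]
 [-0.47294637 -0.00827925 -0.88105232]]
```

>>> {"api": "drive_tool", "payload": {
  "increments": [0, 0, 4, -0.027, 0.118, 0, 0, 0, 4, -0.027, 0.118, 0, 0, 0, 4, -0.027, 0.118, 0, 0, 0, 4, -0.027, 0.118, 0, 0.78, -2.37, 0, 0, 0, -0.145, 0.78, -2.37, 0, 0, 0, -0.145, 0.78, -2.37, 0, 0, 0, -0.145, 0.78, -2.37, 0, 0, 0, -0.145, 0.78, -2.37, 0, 0, 0, -0.145, 0.78, -2.37, 0, 0, 0, -0.145, 0.78, -2.37, 0, 0, 0, -0.145, 0.78, -2.37, 0, 0, 0, -0.145, 0.78, -2.37, 0, 0, 0, -0.145, 0.78, -2.37, 0, 0, 0, -0.145, 0.78, -2.37, 0, 0, 0, -0.145, 0.78, -2.37, 0, 0, 0, -0.145, 0.78, -2.37, 0, 0, 0, -0.145, 0, 0, -3, 0, 0, 0, 0, 0, -3, 0, 0, 0, 0, 0, 0, 0, 0, 0],
  "grip": 0.4
}}

```text
clock: 11.1
eef_pos: [0.5737, -0.0228, 0.1868]
ee_rot: [[0.104, 0.992, -0.069], [0.98, -0.114, -0.166], [-0.172, -0.05, -0.984]]
force: [0.1, -0.3, 0.3]
gripper_width: 0.0512
gripper_force: 0.0
```

```bash
python3 - <<'E'
from h import *
np.set_printoptions(precision=4,suppress=True)
snap('wrist','w4')
f=np.load('pics/w4.npz');p=f['p'];R=f['R'];print(p,R)
from scipy.spatial.transform import Rotation as Ro
print(proj('w4',[(.5635,-.0175,.053),(.569,.038,.058),(.5515,-.1195,.053)]))
# shank: top-surface points around z=.053
P,uv,c=cloud('w4');m=(abs(P[:,2]-.053)<.006)&(c.min(1)>130)&(abs(P[:,0]-.563)<.03)
for y in np.arange(-.08,.07,.01):
    q=P[m&(abs(P[:,1]-y)<.003)]; 
    if len(q)>5: print(y.round(3),len(q),q[:,0].min(),q[:,0].max(),(q[:,0].min()+q[:,0].max())/2,np.median(q[:,2]))
im=cv2.imread('pics/w4.png');cv2.imwrite('pics/c7.png',cv2.resize(im,(800,600)))
E
```

```text
[ 0.5737 -0.0228  0.1868] [[ 0.1039  0.9922 -0.0685]
 [ 0.9795 -0.1141 -0.1658]
 [-0.1724 -0.0499 -0.9838]]
[[272.9852 157.464 ]
 [271.2424  96.0009]
 [273.2424 249.1636]]
-0.08 140 0.5429832355528853 0.5714817203836721 0.5572324779682787 0.05292972046903771
-0.07 120 0.5428744929340867 0.5735388360878912 0.558206664510989 0.05283768093199803
-0.06 175 0.5411413674197597 0.5765116080053349 0.5588264877125473 0.053186358085140995
-0.05 140 0.5412689121986868 0.5687062056937289 0.5549875589462079 0.05296123141174494
-0.04 111 0.55160516311204 0.569741445770426 0.560673304441233 0.053066662373601525
-0.03 111 0.5529817197596314 0.5707981702458189 0.5618899450027252 0.05336399257207042
-0.02 117 0.5538699676258516 0.5718883124849768 0.5628791400554143 0.053366304895465344
-0.01 123 0.5546362577565088 0.5729659568976984 0.5638011073271036 0.05328179264656924
-0.0 130 0.5561295558026118 0.5740370952115504 0.5650833255070811 0.05341764659484194
0.01 135 0.5570785650206552 0.5751808156097409 0.566129690315198 0.05329330507440738
0.02 143 0.5577809867837227 0.5759293584152538 0.5668551725994883 0.05288244012738014
0.03 178 0.5551366494758302 0.5826539833147377 0.5688953163952839 0.05797568435686187
0.04 149 0.5524447223391374 0.585321223402384 0.5688829728707607 0.057977823331484823
0.05 220 0.5538626159020159 0.5842108243006467 0.5690367201013313 0.058013111802304757
0.06 23 0.5634473929204884 0.5735362433815818 0.5684918181510351 0.056502283623766913
```

View pics/c7.png

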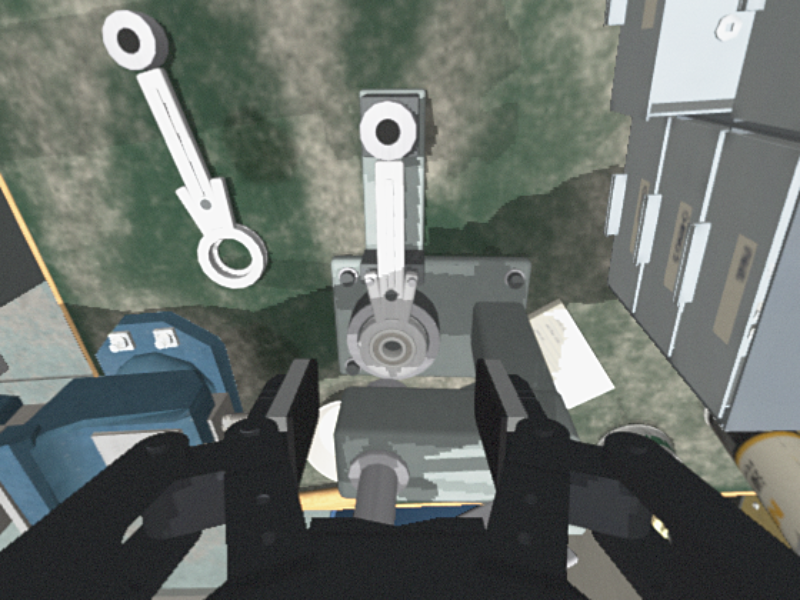

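>>> {"api": "drive_tool", "payload": {
  "increments": [-0.52, 0.37, 0, 0.083, -0.034, 0, -0.52, 0.36, 0, 0.083, -0.034, 0, 0, 0, -2.5, 0, 0, 0, 0, 0, -2.5, 0, 0, 0, 0, 0, -2.5, 0, 0, 0, 0, 0, -2.5, 0, 0, 0, 0, 0, 0, 0, 0, 0]
}}

```text
clock: 11.85
eef_pos: [0.5648, -0.0158, 0.0886]
ee_rot: [[0.112, 0.994, 0.003], [0.994, -0.112, -0.003], [-0.003, 0.004, -1.0]]
force: [0.1, 0.0, -0.8]
gripper_width: 0.051
gripper_force: 0.0
```

```bash
python3 - <<'E'
from h import *
np.set_printoptions(precision=4,suppress=True)
snap('wrist','w5')
f=np.load('pics/w5.npz');p=f['p'];R=f['R'];print(p,R)
P,uv,c=cloud('w5');L=(P-p)@R
m=(abs(L[:,1])<.08)&(L[:,2]>-.09)&(L[:,2]<.02)&(abs(L[:,0])<.03)
for a in (L[m&(L[:,1]<0)],L[m&(L[:,1]>0)]): print(len(a),np.percentile(a,[0,2,50,98,100],axis=0))
m=(abs(P[:,2]-.053)<.006)&(c.min(1)>120)&(abs(P[:,0]-.563)<.03)
for y in np.arange(-.06,.07,.01):
    q=P[m&(abs(P[:,1]-y)<.003)]
    if len(q)>5: print(y.round(3),len(q),(q[:,0].min()+q[:,0].max())/2,np.ptp(q[:,0]),np.median(q[:,2]))
q=P[(abs(P[:,2]-.058)<.002)&(P[:,1]>.015)&(c.min(1)>120)];print(q.min(0),q.max(0))
E
```

```text
[ 0.5648 -0.0158  0.0886] [[ 0.1115  0.9938  0.0035]
 [ 0.9938 -0.1115 -0.0033]
 [-0.0029  0.0038 -1.    ]]
4911 [[-0.012  -0.0588 -0.09  ]
 [-0.0092 -0.0558 -0.0899]
 [ 0.0086 -0.0331 -0.0795]
 [ 0.0139 -0.0257 -0.0412]
 [ 0.0147 -0.0244 -0.036 ]]
4784 [[-0.0117  0.0234 -0.09  ]
 [-0.0091  0.0252 -0.0899]
 [ 0.0089  0.0317 -0.0789]
 [ 0.014   0.0548 -0.0411]
 [ 0.0146  0.0581 -0.0356]]
-0.06 323 0.5586623236250419 0.035528847745719516 0.05327490158641679
-0.05 228 0.5545867791466332 0.02713018579453208 0.053269339441401775
-0.04 199 0.560467053340548 0.017415585597493677 0.05337733462413488
-0.03 207 0.5614532946391169 0.017605973941197783 0.05333400335493471
-0.02 208 0.5627427505085661 0.016988100299059505 0.05352984074534606
-0.01 220 0.5634893973604991 0.017533961058040837 0.05335236864456122
0.0 236 0.564272033962151 0.017958336031844824 0.053521037239305735
0.01 246 0.5654233888096587 0.017884346831630316 0.05337673617344228
0.02 253 0.5665606971784902 0.017539190264816873 0.05295675645585626
0.03 333 0.5686962971826504 0.027560542360158036 0.05809851328053314
0.04 270 0.5686122063400154 0.033204842439835125 0.05811776320099496
0.05 387 0.5688758701181442 0.029985041377865063 0.058102234695581484
0.06 23 0.5681729862602283 0.010281210391491324 0.057455136366897946
[0.5521 0.0154 0.056 ] [0.7423 0.0811 0.06  ]
```

>>> {"api": "drive_tool", "payload": {
  "increments": [-0.18, 0.15, -2.4, 0, 0, 0.006, 0, 0, -2.4, 0, 0, 0, 0, 0, -2.4, 0, 0, 0, 0, 0, -2.3, 0, 0, 0, 0, 0, 0, 0, 0, 0]
}}

```text
clock: 12.4
eef_pos: [0.5637, -0.0146, -0.0061]
ee_rot: [[0.106, 0.994, 0.005], [0.994, -0.106, -0.004], [-0.004, 0.005, -1.0]]
force: [0.5, -0.2, 0.8]
gripper_width: 0.0512
gripper_force: 0.0
```

>>> {"api": "drive_tool", "payload": {
  "increments": [0, 0, 0, 0, 0, 0, 0, 0, 0, 0, 0, 0, 0, 0, 0, 0, 0, 0, 0, 0, 0, 0, 0, 0, 0, 0, 0, 0, 0, 0, 0, 0, 0, 0, 0, 0, 0, 0, 0, 0, 0, 0, 0, 0, 0, 0, 0, 0],
  "grip": 1
}}

```text
clock: 13.2
eef_pos: [0.5654, -0.0148, -0.0037]
ee_rot: [[0.107, 0.994, 0.01], [0.994, -0.107, -0.005], [-0.004, 0.011, -1.0]]
force: [-0.6, 0.3, 6.8]
gripper_width: 0.0167
gripper_force: 58.7
```

>>> {"api": "drive_tool", "payload": {
  "increments": [0, 0, 0.6, 0, 0, 0, 0, 0, 0.8, 0, 0, 0, 0, 0, 1, 0, 0, 0, 0, 0, 0.8, 0, 0, 0, 0, 0, 0, 0, 0, 0, 0, 0, 0, 0, 0, 0, 0, 0, 0, 0, 0, 0]
}}

```text
clock: 13.9
eef_pos: [0.5632, -0.0149, 0.0256]
ee_rot: [[0.107, 0.994, 0.006], [0.994, -0.107, -0.005], [-0.004, 0.006, -1.0]]
force: [0.3, 0.0, -2.5]
gripper_width: 0.0167
gripper_force: 58.9
```

```bash
cat > eye.py <<'E'
from h import *
def part(n):
    f=np.load(f'pics/{n}.npz');p=f['p'];R=f['R'];P,uv,c=cloud(n);L=(P-p)@R
    m=(c.min(1)>110)&(abs(L[:,1])<.04)&(L[:,2]>-.075)&(L[:,2]<-.03)&(L[:,0]>.015)&(L[:,0]<.09)
    return p,R,L[m]
E
python3 - <<'E'
from eye import *
np.set_printoptions(precision=4,suppress=True)
snap('wrist','w6');p,R,L=part('w6');print(p,R,len(L))
for x in np.arange(.02,.08,.006):
    q=L[abs(L[:,0]-x)<.003]
    if len(q)>5: print(x.round(3),len(q),q[:,1].min(),q[:,1].max(),np.median(q[:,2]))
E
```

```text
[ 0.5632 -0.0149  0.0256] [[ 0.1068  0.9943  0.0056]
 [ 0.9943 -0.1068 -0.0051]
 [-0.0044  0.0061 -1.    ]] 8326
0.02 625 -0.009271211458563824 0.00824922348237382 -0.05720559260374554
0.026 692 -0.009115723081726465 0.008594156211221561 -0.057153972922124395
0.032 681 -0.008983851128884019 0.008421825384036727 -0.05707837603169151
0.038 505 -0.009231654573589215 0.008314888073519074 -0.05698205139677449
0.044 1015 -0.014398660882571563 0.013751393622285737 -0.062222903077639856
0.05 1078 -0.016657743861402053 0.01601742674700766 -0.06231535199574001
0.056 931 -0.016888403884856063 0.016273321240908377 -0.0623897332941014
0.062 1281 -0.01670453576237266 0.015961555237654253 -0.062423738910919305
0.068 1170 -0.013705694960055968 0.013449043551347633 -0.062403725316468046
0.074 138 -0.007456791365301579 0.006526409003875496 -0.06200900979841815
```

>>> {"api": "drive_tool", "payload": {
  "increments": [-1.5, 0.15, 0.4, 0, 0, 0, -2.5, 0.3, 0.3, 0, 0, 0, -3, 0.3, 0, 0, 0, 0, -2.5, 0.3, 0, 0, 0, 0, 0, 2, 2, 0, 0, 0, 0, 3.5, 3.5, 0, 0, 0, 0, 3.5, 3.5, 0, 0, 0, 0, 3.5, 3.5, 0, 0, 0, 0, 3, 3.5, 0, 0, 0, 0, 2, 3.5, 0, 0, 0, 0, 0, 0, 0, 0, 0]
}}

```text
clock: 15.05
eef_pos: [0.4709, 0.1756, 0.2326]
ee_rot: [[0.101, 0.995, 0.015], [0.995, -0.102, 0.0], [0.002, 0.015, -1.0]]
force: [0.2, -1.4, -2.1]
gripper_width: 0.0164
gripper_force: 59.2
```

>>> {"api": "drive_tool", "payload": {
  "increments": [0, 0.9, 0, 0, 0, 0.1, 0, 0.9, 0, 0, 0, 0.13, 0, 0.9, 0, 0, 0, 0.13, 0, 0.9, 0, 0, 0, 0.13, 0, 0.9, 0, 0, 0, 0.13, 0, 0.9, 0, 0, 0, 0.13, 0, 0.9, 0, 0, 0, 0.13, 0, 0.9, 0, 0, 0, 0.13, 0, 0.9, 0, 0, 0, 0.13, 0, 0.9, 0, 0, 0, 0.13, 0, 0.9, 0, 0, 0, 0.13, 0, 0.9, 0, 0, 0, 0.13, 0, 0.9, 0, 0, 0, 0.13, 0, 0.9, 0, 0, 0, 0.13, 0, 0, 0, 0, 0, 0.11, 0, 0, 0, 0, 0, 0]
}}

```text
clock: 16.65
eef_pos: [0.4681, 0.2955, 0.2262]
ee_rot: [[-0.975, -0.22, 0.0], [-0.22, 0.975, 0.006], [-0.001, 0.006, -1.0]]
force: [-0.0, -0.1, -2.4]
gripper_width: 0.0165
gripper_force: 59.2
```

>>> {"api": "drive_tool", "payload": {
  "increments": [-0.3, 0, 0, 0.0236, -0.102, 0, -0.3, 0, 0, 0.0236, -0.102, 0, -0.3, 0, 0, 0.0236, -0.102, 0, -0.3, 0, 0, 0.0236, -0.102, 0, -0.3, 0, 0, 0.0236, -0.102, 0, 0, 0, -1.5, 0, 0, 0, 0, 0, -1.5, 0, 0, 0, 0, 0, -1.5, 0, 0, 0, 0, 0, -1.5, 0, 0, 0, 0, 0, 0, 0, 0, 0]
}}

```text
clock: 17.65
eef_pos: [0.4522, 0.2944, 0.165]
ee_rot: [[-0.846, -0.221, 0.485], [-0.189, 0.975, 0.116], [-0.499, 0.007, -0.866]]
force: [0.5, -0.2, -2.9]
gripper_width: 0.0167
gripper_force: 59.2
```

```bash
cat > err.py <<'E'
from h import *
from scipy.spatial.transform import Rotation as Ro
np.set_printoptions(precision=4,suppress=True)
s=status.get_state();p=np.array(s['eef_pos']);R=np.array(s['ee_rot'])
a=np.radians(13);h=np.array([np.cos(a),np.sin(a),0]);Z=np.array([0,0,1.]);cz=.866*Z-.5*h;cx=.866*h+.5*Z
Rt=np.c_[-cx,np.cross(cz,cx),-cz];lens=np.array([.564,.323,.125]);F=lens+.1*cz
e=np.array([-.0985,-.0004,-.044])
print('rot to go',Ro.from_matrix(Rt@R.T).as_rotvec(),'shift cm',(F-Rt@e-p)*100,'q',np.degrees(s['qpos']) if max(abs(np.array(s['qpos'])))<4 else s['qpos'])
E
python3 err.py
```

```text
rot to go [-0.0066 -0.0025  0.0036] shift cm [ 0.1281  0.3487 -4.0716] q [-24.9827   9.4748 -23.3295 130.0745  53.7924  24.8394   8.986 ]
```

>>> {"api": "drive_tool", "payload": {
  "increments": [0, 0.1, -1.3, -0.006, 0, 0.003, 0.1, 0.1, -1.3, 0, 0, 0, 0, 0.1, -1.2, 0, 0, 0, 0, 0, -0.2, 0, 0, 0, 0, 0, 0, 0, 0, 0, 0, 0, 0, 0, 0, 0]
}}

```text
clock: 18.25
eef_pos: [0.455, 0.2997, 0.1287]
ee_rot: [[-0.842, -0.227, 0.49], [-0.194, 0.974, 0.117], [-0.503, 0.003, -0.864]]
force: [0.6, 0.0, -1.8]
gripper_width: 0.0167
gripper_force: 59.2
```

```bash
python3 err.py; python3 - <<'E'
from h import *
np.set_printoptions(precision=4,suppress=True)
for n,m in(('scene','s7'),('side','d7'),('wrist','w7')): snap(n,m)
from eye import *
p,R,L=part('w7')
for x in np.arange(.02,.08,.006):
    q=L[abs(L[:,0]-x)<.003]
    if len(q)>5: print(x.round(3),len(q),q[:,1].min(),q[:,1].max(),np.median(q[:,2]))
F=np.array([.5153,.3118,.2116])
cz=np.array([-.487,-.1125,.866]);cx=np.array([.844,.195,.5]);cy=np.cross(cz,cx)
M=np.c_[cx,cy,cz]
for n in('s7','d7'):
    P,uv,c=cloud(n);Q=(P-F)@M
    m=(abs(Q[:,2]-.013)<.01)&(np.hypot(Q[:,0],Q[:,1])<.045)&(c.min(1)>70);q=Q[m]
    print(n,m.sum(),q.min(0),q.max(0),np.median(q,0)); u,s,vt=np.linalg.svd(q-q.mean(0),full_matrices=0);print(vt[2])
    for x in (-.05,-.06):
        m=(abs(Q[:,2]-.013)<.012)&(abs(Q[:,0]-x)<.004)&(abs(Q[:,1])<.03)&(c.min(1)>70);print(x,m.sum(),Q[m][:,1:].min(0) if m.any() else 0,Q[m][:,1:].max(0) if m.any() else 0)
    print(proj(n,F+.013*cz))
k=lambda n:cv2.resize(cv2.imread(f'pics/{n}.png')[int(proj(n,F)[0,1])-65:int(proj(n,F)[0,1])+65,int(proj(n,F)[0,0])-65:int(proj(n,F)[0,0])+65],(390,390))
cv2.imwrite('pics/c8.png',np.hstack([k('s7'),k('d7')]))
E
```

```text
rot to go [-0.0041  0.0029 -0.0017] shift cm [-0.1454 -0.1826 -0.4409] q [-29.0138  13.9769 -19.9731 131.3475  67.2625  22.9153  -4.9266]
0.02 643 -0.008420816860901093 0.009637514054750594 -0.05770000880359446
0.026 698 -0.008288460988141556 0.009470095909588274 -0.05757469435226102
0.032 682 -0.008147393968392811 0.009645229833613928 -0.057521982299478774
0.038 504 -0.008076913379772866 0.009568104759510405 -0.05743370628807823
0.044 1042 -0.013001564676095364 0.014660482729583544 -0.06263786614119798
0.05 1039 -0.015332137924454188 0.017339467459884093 -0.06269761223400656
0.056 935 -0.015706151970792847 0.017280051475871958 -0.06268477414100031
0.062 1285 -0.015291323566185509 0.01698053812076902 -0.06275672847735173
0.068 1138 -0.012784503297969164 0.014365427549499358 -0.06273454935140715
0.074 90 -0.004589389506948881 0.0064121935528091804 -0.06239336457815464
s7 580 [-0.0445 -0.0251  0.0035] [0.0299 0.026  0.0213] [-0.0037  0.0023  0.0154]
[0.009  0.037  0.9993]
-0.05 63 [-0.0163  0.0102] [0.0201 0.0199]
-0.06 34 [-0.0066  0.0116] [0.01   0.0209]
[[239.9689 214.4591]]
d7 336 [-0.0447 -0.0273  0.0041] [0.0312 0.029  0.0197] [-0.0022 -0.0042  0.0148]
[-0.0165  0.0806 -0.9966]
-0.05 35 [-0.0193  0.0065] [0.017  0.0204]
-0.06 20 [-0.0104  0.0059] [0.0089 0.0206]
[[247.291  176.5038]]
```

View pics/c8.png

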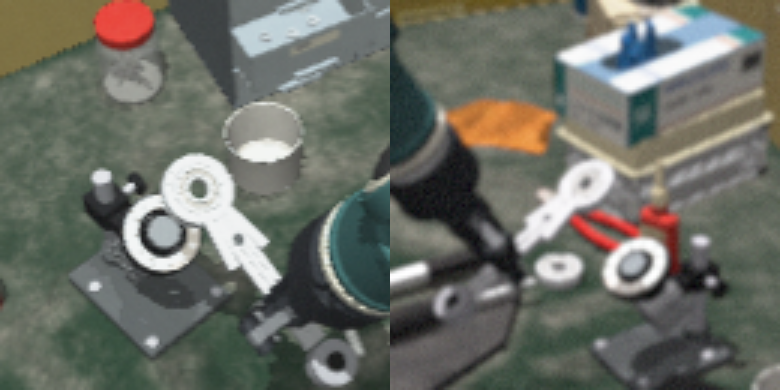

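>>> {"api": "drive_tool", "payload": {
  "increments": [-0.1, -0.1, -0.2, 0, 0, 0, -0.05, -0.1, -0.2, 0, 0, 0, 0, 0, 0, 0, 0, 0, 0, 0, 0, 0, 0, 0, 0, 0, 0, 0, 0, 0, 0, 0, 0, 0, 0, 0, 0, 0, 0, 0, 0, 0, 0, 0, 0, 0, 0, 0, 0, 0, 0, 0, 0, 0]
}}

```text
clock: 19.3
eef_pos: [0.4531, 0.2976, 0.1239]
ee_rot: [[-0.842, -0.227, 0.489], [-0.195, 0.974, 0.116], [-0.502, 0.003, -0.865]]
force: [0.3, -0.2, -2.6]
gripper_width: 0.0166
gripper_force: 59.2
```

```bash
python3 err.py; python3 - <<'E'
from h import *
np.set_printoptions(precision=4,suppress=True)
for n,m in(('scene','s8'),('side','d8')): snap(n,m)
F=np.array([.5153,.3118,.2116])
cz=np.array([-.487,-.1125,.866]);cx=np.array([.844,.195,.5]);M=np.c_[cx,np.cross(cz,cx),cz]
for n in('s8','d8'):
    P,uv,c=cloud(n);Q=(P-F)@M;b=c.min(1)>90
    m=b&(abs(Q[:,2]-.013)<.01)&(Q[:,0]>-.02)&(Q[:,0]<.05)&(abs(Q[:,1])<.045);q=Q[m]
    print(n,m.sum(),np.percentile(q,[1,50,99],axis=0))
    # lever handle top
    m=(c.max(1)<60)&(abs(P[:,0]-.46)<.005)&(abs(P[:,1]+.11)<.02)&(P[:,2]>.12);print('lever z',P[m][:,2].max() if m.any() else None)
s=status.get_state();print(s['joint_velocities'],s['force'],s['gripper_force'])
E
```

```text
rot to go [-0.0032  0.0022 -0.0024] shift cm [0.041  0.0278 0.0368] q [-29.3944  14.2862 -19.544  131.8532  68.9835  22.5811  -6.7019]
s8 389 [[-0.0193 -0.0241  0.0047]
 [ 0.0012  0.0006  0.0123]
 [ 0.0247  0.0236  0.016 ]]
lever z None
d8 225 [[-0.019  -0.0288  0.0036]
 [ 0.0019 -0.0062  0.0116]
 [ 0.0253  0.023   0.0159]]
lever z 0.31609859173977906
[-0.0012 -0.0507  0.0869  0.1034 -0.0251  0.0255 -0.0498] [ 0.3735  0.1955 -2.3958] 59.18320119380951
```

Eye centred within about 2 mm (x to +25 mm, y ±24–29 mm, top at +12–13 mm), arm still, lever up. Handing in.

```bash
python3 -c "
from plant import workorder
print(workorder.hand_in())"
```

```text
the job is handed in; nothing more can be done
None
```

The job is handed in, but no verdict came back. By my own measurements the bearing is pressed flush, the lever is back at rest, and the gripper holds the tensioner still at the camera's focus, within about 3 mm and square to the lens.

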